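# Run the loose three-wing nut down on a shelf-end clamp

## Robot

A 6-joint arm with a two-finger parallel gripper is mounted at the origin on the work surface. World frame = base frame: x ahead of the robot, y to its left, z up, the work surface at z = 0. Lengths are in m, angles in rad, forces in N, time in s.
With the tool pointing down it reaches from about 0.3 to 0.875 m from the base axis. Payload 6.4 kg.
Tool frame: the origin (TCP) lies at the centre of the arm's flange, where the gripper is bolted on; the fingertips stand 173 mm ahead of it and the grasp point (between the pads) lies ctrl.grip_point_offset ahead of it (ctrl.grip_point_offset is the distance from the TCP to the grasp point, in m); z points along the fingers, y is the direction in which the jaws open and shut (so a half turn about z gives the same grasp; the last joint's range is limited). The gripper opens to 85 mm and grips with 20 to 120 N. Pads are 22 mm wide; open, the fingers measure 114 mm over their backs; the gripper's body (76 mm by 85 mm) begins 54 mm behind the grasp point. The pads swing forward as they close: fully open they stand 13 mm farther back than shut.
Start: joints at [-1.547, 0.181, 1.607, -0, 1.354, -0.206], TCP at [0.131, -0.56, 0.405] pointing down, gripper open.
Joint ranges: [-2.99, 2.99], [-0.89, 2.07], [0.3, 2.58], [-1.14, 4.28], [0, 2.63], [-3.12, 3.12]. Speed limits (rad/s): [2.57, 2.57, 3.01, 3.14, 3.14, 3.14].

## Interface

Orientations are given as a unit quaternion [w, x, y, z].
In Python, from bench import ctrl, cams, boxes_of, landmark_of gives the robot as it stands.
- The arm moves only by the shell command python3 -m handwheel 'ROWS'. ROWS is JSON, a list of rows, each an object with "offset": the shift along the tool's x, y, z in m, a list of three; "spin": the turn about the tool's z in degrees; "grip": the opening, from 0 (shut) to 1 (fully open). A call has 1 to 20 rows; each row is the pose to reach, as a shift and turn from the pose commanded when the call began, along the tool's axes at that moment; what a row does not reach only later rows make up. A row lasts 1/8 s, in which the tool goes at most 62.5 mm and 10.7 degrees, less where a joint would pass 70% of its speed; a pose out of reach is approached as far as the arm can. A call with a gripper value outside its range is refused whole. The fingers move at their own pace and stop on an object; the grip force is fixed at half the most. Time passes only in rows, so rows that repeat a pose let the fingers close. It gives the time, the measured TCP pose, the force and the opening at its end, in the units of the state.
- ctrl.get_obs(): the state, without advancing time (a new reading comes with each control period).
- cams.camera(name): name is "side" or "top" or "wrist"; returns a dict with "color" (384x512x3 uint8, red, green, blue), "camera_matrix" (3x3 intrinsics, pixels), "view" (4x4, takes a point from world to camera coordinates); the wrist camera has in their place "tool_from_camera" (4x4, takes a point from camera to tool coordinates, whose origin is the TCP and whose axes are the flange's). Camera axes: x right, y up, looking along -z (the intrinsics and any distortion apply to the point x, -y, -z); pixel columns grow to the right and rows downward; lengths in m; the calibration is good to about 2 mm. A picture is of the moment at which its call begins: read the wrist's pose just before it. There is no depth.
- ctrl.hand_in(): hands the job in, once; it reports no verdict.
Trained networks look in a picture, given as the dict that the camera call returned (one of the last four; its "shot" number tells which), for a name from the list of things; names that differ only in an ending like _2 or _b are one class to them, and where a whole thing is asked for, a point or a joint stands for the part that bears it (a point fixed in the world has none). Each returns a list of dicts, best first, with "confidence" (0 to 1); they miss things now and then, are a little off and sometimes report something else, mostly with a low value. They report only what shows in the picture. A call takes as long as a camera call.
- boxes_of(picture, thing): "uv" ([column, row] in pixels, amid what is visible of it).
- landmark_of(picture, thing): "uv" ([column, row] in pixels: a listed point, or the origin of a listed thing).
The state is a dict: "time_s": time; "q": joint angles; "dq": joint speeds; "joint_efforts": joint torques, N m; "eef_pos": TCP position; "eef_rot": TCP orientation; "wrist_force": force on the tool from outside, world axes, zero at the start; "torque": the same for the moment, N m; "opening": opening from 0.0 (shut) to 1.0 (fully open).
Only numpy, scipy, OpenCV 4.12 (cv2) and the standard library are available. Lean on these libraries where they do the work, as an engineer would, in place of code of your own. Each camera call takes 0.05 s, during which the arm holds its last target.

## Task

The shelf-end stop is clamped by a steel strip under two three-wing nuts, and one of them has worked loose and stands up on its stud. With the fingertips, push its wings round clockwise (seen from above), stroke after stroke, until that nut is fully home on the strip and stops turning; push gently and do not wrench it or squeeze it. Leave the tight nut as it is, and do not shift, tip or lift the bottle, the carton or the tub.

Things in the scene. Friction and masses are not known exactly. Their poses are not given: they have to be found in the camera images.
- bracket: Fixed shelf-end clamp on a plywood board, 120 mm (x) by 360 mm (y), origin under its centre on the counter. A flat steel strip (78 mm in x, 325 mm in y), top 26 mm above the counter, lies along the middle under the nuts. The studs stand at bracket x = 0, y = about +80 and -80 mm (either may be the loose one). The +x side of the studs is open, the -x side has a wall.
- wall_top (a point): Middle of the top edge of the dark slotted-angle wall, 4 mm thick, that runs 340 mm along bracket y on the -x side; its inner face is 50 mm from the line of the studs, its top 73 mm above the counter.
- stop_top (a point): Middle of the top edge of the steel end stop, an upright plate 100 mm in bracket x and 4 mm thick, standing at bracket y = +168 mm; top 96 mm above the counter.
- loose_stud: The fixed upright stud (8 mm steel, top 72 mm above the counter) that carries the loose nut. Origin on its axis at the top face of the strip; x and y axes parallel to those of the bracket.
- loose_hub (a point): Centre of the loose black nut, on its axis, half-way up the wings; turns and travels with it. Hub 20 to 26 mm across; three wings 120 degrees apart, 7 to 9 mm thick, reaching 38 mm from the axis, one along this frame's +x; their edges are 10 to 11 mm below and above this point. Home, it is 20 mm above the strip (46 above the counter), and 8 mm higher per turn still to go.
- loose_nut (a joint): Angle (rad) that the loose nut still has to turn clockwise, seen from above: 0 = fully home (a hard stop), 5 to 8 at the start. Clockwise turning lowers it 8 mm a turn. It turns against a light, steady friction of 0.05 N m and stays where it is left.
- tight_stud: The stud of the tight nut, same make, origin on its axis at the top face of the strip. Its nut sits down on the strip with 16 mm of stud showing above the hub; the loose nut has a 6 to 10 mm gap under it and only 6 to 10 mm of stud showing.
- tight_nut (a joint): The same angle for the tight nut: 0 = fully home, where it starts and must stay.
- syrup: Amber bottle with white cap, 48 mm diameter, 105 mm tall, loose, origin at the centre of its underside.
- carton: White paper carton 45 by 85 by 50 mm tall, loose, origin at the centre of its underside.
- tub: White plastic tub with a blue lid, 108 by 148 by 65 mm tall, loose, origin at the centre of its underside.

How it is judged:
By the outcome, as a careful person would: the job done as asked, in the order asked, and still so for the second after the job is handed in, with the robot touching nothing.
It also fails if it takes over 58 s, if anything falls off the work surface, if the arm or the gripper's body presses on something with over 40 N, if the wrist force passes 120 N, or if a joint passes its speed limit or range.

## Working session

There is one attempt and no reset: what is moved stays moved. The work goes in short steps, Python scripts to look and compute and a shell command to move; the robot and the scene stay as the last step left them, time stands still between calls to the robot, and variables do not carry over. Pictures are saved under pics/ and viewed, and the job is handed in when it is done.

```bash
ls; mkdir -p pics; cat > h.py <<'E'
import numpy as np, cv2
from bench import ctrl, cams, boxes_of, landmark_of
def save(p,n): cv2.imwrite(f'pics/{n}.png', cv2.cvtColor(p['color'],cv2.COLOR_RGB2BGR))
E
python3 - <<'E'
from h import *
o=ctrl.get_obs(); print({k:np.round(v,3) for k,v in o.items()}, ctrl.grip_point_offset)
for n in ['side','top','wrist']:
    p=cams.camera(n); save(p,n+'0'); print(n,[k for k in p], np.round(p['camera_matrix'],1).tolist())
    print(np.round(p.get('view',p.get('tool_from_camera')),3).tolist())
    for t in ['loose_hub','loose_stud','tight_stud','wall_top','stop_top','bracket','syrup','carton','tub']:
        print(t,[(np.round(d['uv'],1).tolist(),round(float(d['confidence']),2)) for d in landmark_of(p,t)[:2]])
E
```

```text
pics
{'time_s': np.float64(0.0), 'q': array([-1.547,  0.182,  1.608, -0.   ,  1.354, -0.206]), 'dq': array([-0.001,  0.001, -0.001, -0.   , -0.001,  0.001]), 'joint_efforts': array([ 1.0000e-03, -4.4487e+01, -3.5133e+01, -0.0000e+00,  9.0000e-03,
       -0.0000e+00]), 'eef_pos': array([ 0.131, -0.56 ,  0.404]), 'eef_rot': array([-0.001,  0.993,  0.115,  0.   ]), 'wrist_force': array([ 0.443,  0.104, -0.296]), 'torque': array([-0.028, -0.012, -0.016]), 'opening': np.float64(0.999)} 0.1547
side ['color', 'camera_matrix', 'view', 'shot'] [[492.8, 0.0, 255.3], [0.0, 492.8, 186.5], [0.0, 0.0, 1.0]]
[[0.996, -0.086, 0.015, -0.63], [0.033, 0.536, 0.844, -0.093], [-0.08, -0.84, 0.536, -1.131], [0.0, 0.0, 0.0, 1.0]]
loose_hub [([231.4, 209.9], 0.54)]
loose_stud [([270.6, 298.0], 0.73), ([234.5, 221.3], 0.58)]
tight_stud [([218.2, 181.9], 0.73)]
wall_top [([206.0, 190.9], 0.83)]
stop_top [([214.6, 145.2], 0.73)]
bracket [([268.1, 300.3], 0.72), ([226.9, 210.7], 0.59)]
syrup [([304.6, 203.6], 0.73)]
carton [([271.3, 179.4], 0.73)]
tub []
top ['color', 'camera_matrix', 'view', 'shot'] [[470.1, 0.0, 244.9], [0.0, 470.1, 191.3], [0.0, 0.0, 1.0]]
[[0.016, -1.0, 0.025, -0.037], [0.981, 0.021, 0.192, -0.638], [-0.192, 0.022, 0.981, -1.21], [0.0, 0.0, 0.0, 1.0]]
loose_hub [([251.8, 215.8], 0.45)]
loose_stud [([251.1, 211.9], 0.74), ([173.3, 171.8], 0.58)]
tight_stud [([197.8, 226.7], 0.63)]
wall_top [([228.0, 236.2], 0.94)]
stop_top [([161.7, 227.3], 0.95), ([254.7, 211.9], 0.73)]
bracket [([223.3, 219.7], 0.85)]
syrup [([216.7, 158.0], 0.7)]
carton [([175.2, 175.7], 0.65)]
tub []
wrist ['color', 'camera_matrix', 'tool_from_camera', 'shot'] [[264.9, 0.0, 258.1], [0.0, 264.9, 188.2], [0.0, 0.0, 1.0]]
[[0.001, 0.949, 0.314, 0.08], [1.0, -0.001, -0.0, -0.0], [0.0, 0.314, -0.949, 0.031], [0.0, 0.0, 0.0, 1.0]]
loose_hub []
loose_stud []
tight_stud []
wall_top []
stop_top []
bracket []
syrup []
carton []
tub []
```

View pics/side0.png

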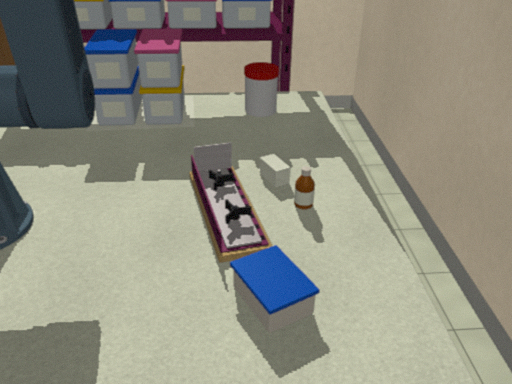

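View pics/top0.png

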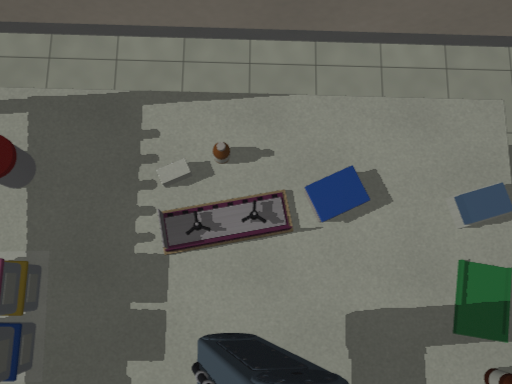

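View pics/wrist0.png

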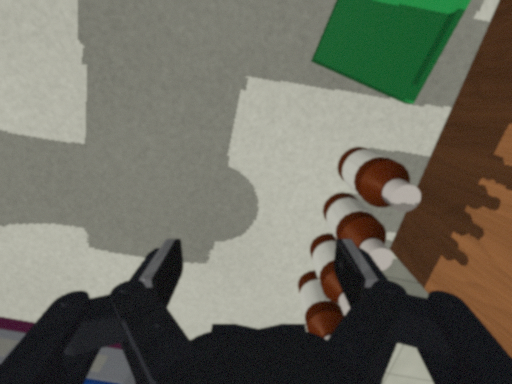

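```bash
cat >> h.py <<'E'
def proj(p,X,V=None):
    V=p['view'] if V is None else V
    c=np.asarray(X)@V[:3,:3].T+V[:3,3]; K=p['camera_matrix']
    return np.stack([K[0,0]*c[...,0]/-c[...,2]+K[0,2], K[1,1]*-c[...,1]/-c[...,2]+K[1,2]],-1)
def wview(p,o):
    from scipy.spatial.transform import Rotation as R
    T=np.eye(4); T[:3,:3]=R.from_quat(o['eef_rot'],scalar_first=True).as_matrix(); T[:3,3]=o['eef_pos']
    return np.linalg.inv(T@p['tool_from_camera'])
E
python3 - <<'E'
from h import *
from scipy.optimize import least_squares
s=cams.camera('side'); t=cams.camera('top')
L={'wall_top':(-.052,0,.073),'stop_top':(0,.168,.096),'bracket':(0,0,0),'tight_stud':(0,.08,.026),'loose_stud':(0,-.08,.026)}
obs=[]
for p in (s,t):
    for n,X in L.items():
        for d in landmark_of(p,n)[:2]:
            print(n,d['uv'],d['confidence'])
            obs.append((p,n,X,np.array(d['uv'])))
def W(v,X):
    c,sn=np.cos(v[2]),np.sin(v[2]); return np.array([v[0]+c*X[0]-sn*X[1],v[1]+sn*X[0]+c*X[1],X[2]])
f=lambda v:np.concatenate([proj(p,W(v,X))-uv for p,n,X,uv in obs])
r=least_squares(f,[.6,0,0.1],loss='soft_l1',f_scale=2)
print(r.x)
for (p,n,X,uv),e in zip(obs,f(r.x).reshape(-1,2)): print(n,uv,e.round(1))
print('LS',W(r.x,L['loose_stud']),'TS',W(r.x,L['tight_stud']))
for n in ['syrup','carton','tub']:
  for p in (s,t):
    for g in (landmark_of,boxes_of):
      print(n,[(np.round(d['uv'],1).tolist(),round(float(d['confidence']),2)) for d in g(p,n)[:2]])
for p,nm in ((s,'s'),(t,'t')):
    im=p['color'].copy()
    c=proj(p,W(r.x,(0,0,0))).astype(int)
    im=im[c[1]-70:c[1]+70,c[0]-90:c[0]+90]
    cv2.imwrite(f'pics/crop_{nm}.png',cv2.resize(im[:,:,::-1],None,fx=4,fy=4,interpolation=cv2.INTER_CUBIC))
    print(nm,c-[90,70])
E
```

```text
wall_top [201.9, 191.3] 0.65
stop_top [212.9, 144.0] 0.65
bracket [230.7, 210.8] 0.68
tight_stud [221.5, 180.8] 0.62
loose_stud [235.9, 223.6] 0.58
wall_top [225.9, 239.4] 0.72
stop_top [163.6, 227.0] 0.86
bracket [223.8, 219.4] 0.56
tight_stud [196.3, 227.3] 0.68
loose_stud [250.9, 215.7] 0.46
[0.5656093  0.02909526 0.18445104]
wall_top [201.9 191.3] [ 2.6 -3.1]
stop_top [212.9 144. ] [-0.9  0.4]
bracket [230.7 210.8] [-3.9 -0.2]
tight_stud [221.5 180.8] [-1.8  3.8]
loose_stud [235.9 223.6] [-1.6 -2.7]
wall_top [225.9 239.4] [ 1.6 -3. ]
stop_top [163.6 227. ] [-3.6 -0.6]
bracket [223.8 219.4] [1.  1.3]
tight_stud [196.3 227.3] [-0.5 -3.1]
loose_stud [250.9 215.7] [ 2.4 -1. ]
LS [ 0.58028185 -0.0495477   0.026     ] TS [0.55093675 0.10773823 0.026     ]
syrup [([305.2, 204.3], 0.75), ([204.6, 188.9], 0.74)]
syrup [([306.7, 187.7], 0.86)]
syrup [([220.1, 160.4], 0.87)]
syrup [([219.0, 151.9], 0.57)]
carton [([273.9, 180.6], 0.96)]
carton [([276.9, 169.8], 0.97)]
carton [([173.8, 169.8], 0.86), ([224.3, 220.1], 0.51)]
carton [([171.2, 172.2], 0.83)]
tub [([271.0, 298.4], 0.64)]
tub [([273.2, 283.8], 0.82)]
tub [([328.6, 199.4], 0.7)]
tub [([333.0, 196.4], 0.83)]
s [136 140]
t [134 150]
```

View pics/crop_s.png

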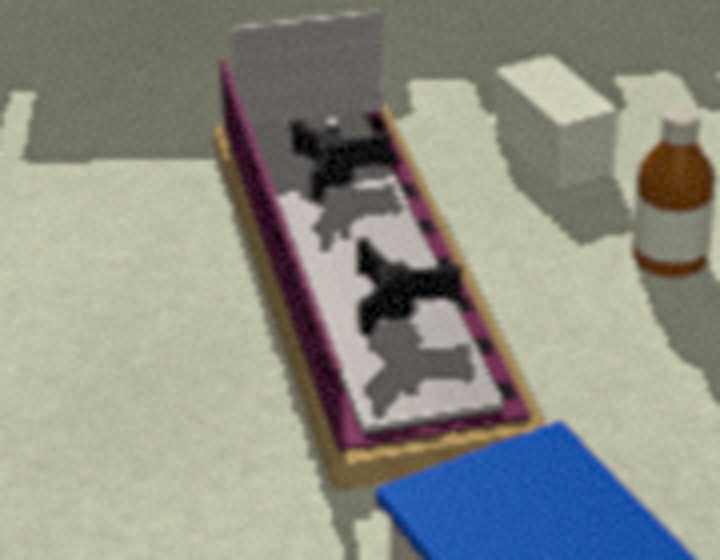

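View pics/crop_t.png

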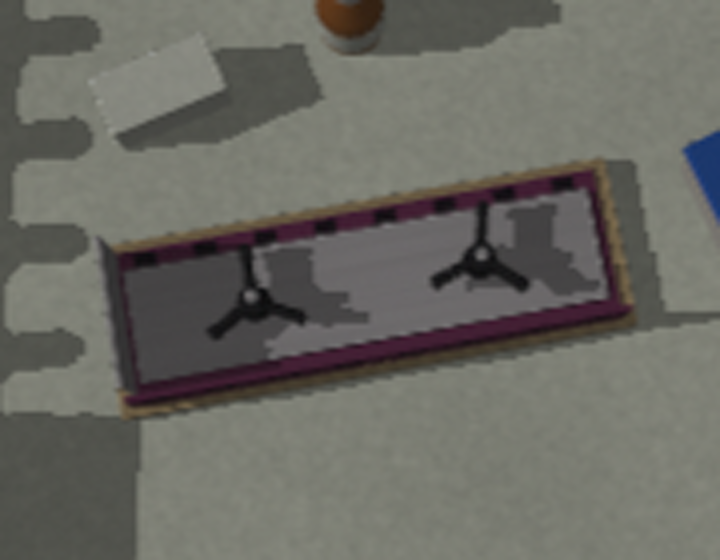

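```bash
python3 -m handwheel '[{"offset":[0.05,-0.035,0],"spin":0,"grip":0},{"offset":[0.1,-0.07,0],"spin":0,"grip":0},{"offset":[0.15,-0.11,0],"spin":1,"grip":0},{"offset":[0.2,-0.15,0],"spin":2,"grip":0},{"offset":[0.25,-0.19,0],"spin":2.7,"grip":0},{"offset":[0.3,-0.23,0],"spin":2.7,"grip":0},{"offset":[0.34,-0.27,0],"spin":2.7,"grip":0},{"offset":[0.38,-0.31,0.01],"spin":2.7,"grip":0},{"offset":[0.42,-0.35,0.03],"spin":2.7,"grip":0},{"offset":[0.46,-0.38,0.04],"spin":2.7,"grip":0},{"offset":[0.484,-0.394,0.05],"spin":2.7,"grip":0},{"offset":[0.484,-0.394,0.05],"spin":2.7,"grip":0},{"offset":[0.484,-0.394,0.05],"spin":2.7,"grip":0},{"offset":[0.484,-0.394,0.05],"spin":2.7,"grip":0}]'
python3 - <<'E'
from h import *
o=ctrl.get_obs(); print({k:np.round(o[k],4) for k in ('time_s','q','eef_pos','eef_rot','wrist_force','opening')})
p=cams.camera('wrist'); save(p,'w1')
for t in ['loose_hub','loose_stud','tight_stud','wall_top','stop_top','bracket','syrup','carton','tub']:
    print(t,[(np.round(d['uv'],1).tolist(),round(float(d['confidence']),2)) for d in landmark_of(p,t)[:2]])
E
```

```text
time_s: 4.45
eef_pos: [0.5122, -0.0669, 0.3552]
eef_rot: [0.0, 0.996, 0.091, 0.0]
wrist_force: [-0.2, 0.1, -0.6]
opening: -0.002
{'time_s': np.float64(4.45), 'q': array([-3.5990e-01,  1.0140e-01,  1.8018e+00, -2.0000e-04,  1.2378e+00,
        1.0296e+00]), 'eef_pos': array([ 0.5122, -0.0669,  0.3552]), 'eef_rot': array([2.000e-04, 9.959e-01, 9.050e-02, 3.000e-04]), 'wrist_force': array([-0.1654,  0.1265, -0.5684]), 'opening': np.float64(-0.0017)}
loose_hub [([251.7, 114.3], 0.59)]
loose_stud [([253.2, 113.9], 0.75)]
tight_stud [([113.0, 117.9], 0.94)]
wall_top [([175.9, 171.0], 0.94)]
stop_top []
bracket [([188.1, 113.3], 0.65)]
syrup []
carton [([457.5, 95.3], 0.29)]
tub [([455.8, 95.0], 0.92)]
```

View pics/w1.png

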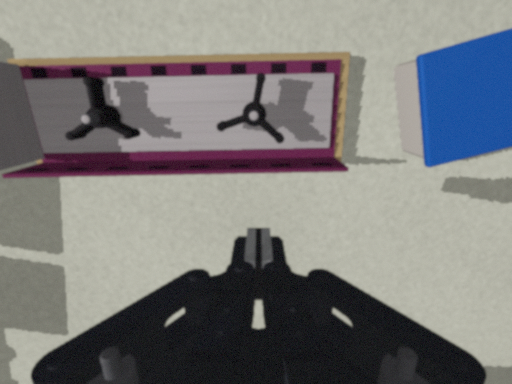

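```bash
python3 - <<'E'
from h import *
im=cv2.imread('pics/w1.png'); 
cv2.imwrite('pics/w1c.png',cv2.resize(im[40:190,10:360],None,fx=2.28,fy=2.28,interpolation=cv2.INTER_CUBIC))
o=ctrl.get_obs(); p=cams.camera('wrist'); V=wview(p,o); K=p['camera_matrix']
C=np.linalg.inv(V)
def back(uv,z):
    d=C[:3,:3]@np.array([(uv[0]-K[0,2])/K[0,0],-(uv[1]-K[1,2])/K[1,1],-1]); s=(z-C[2,3])/d[2]; return (C[:3,3]+s*d)
a=back((254.5,114),.072);b=back((85.5,118),.072)
print(C[:3,3],a,b,np.linalg.norm(a-b)); d=(b-a); print('yaw',np.arctan2(d[1],d[0])-np.pi/2)
print('board corner z0/.02',back((350,53),0.0),back((350,53),.02))
for q in [(263,75),(218,128),(281,140)]:
    r=back(q,.052)-a; print(q,np.linalg.norm(r[:2]),np.degrees(np.arctan2(r[1],r[0])))
s=cams.camera('side'); t=cams.camera('top')
for z in (.046,.051,.056,.072): print(z,proj(s,[a[0],a[1],z]),proj(t,[a[0],a[1],z]))
for z in (.046,.051,.056,.072): print('T',z,proj(s,[b[0],b[1],z]),proj(t,[b[0],b[1],z]))
E
```

```text
[ 0.59145712 -0.05108973  0.32355121] [ 0.57933857 -0.04992221  0.072     ] [0.54751489 0.10226193 0.072     ] 0.15547591788650236
yaw 0.20614245172275059
board corner z0/.02 [ 0.65871469 -0.14140275  0.        ] [ 0.65455723 -0.13582013  0.02      ]
(263, 75) 0.03552986845438123 -2.3862585520543735
(218, 128) 0.03971340489267767 121.89318559725211
(281, 140) 0.03752223435486224 -124.32885802273803
0.046 [233.85487702 213.89107505] [253.76316003 213.99968459]
0.051 [233.83620518 212.08060088] [253.8440415  213.73327433]
0.056 [233.81744269 210.26133694] [253.92554891 213.4648023 ]
0.072 [233.75678579 204.37987367] [254.19066469 212.59155446]
T 0.046 [218.19278691 179.0298445 ] [197.24615974 224.556072  ]
T 0.051 [218.1419391  177.32749977] [197.10816938 224.32867073]
T 0.056 [218.09086956 175.61773189] [196.96910312 224.09949642]
T 0.072 [217.92594005 170.09602163] [196.51671258 223.35397925]
```

View pics/w1c.png

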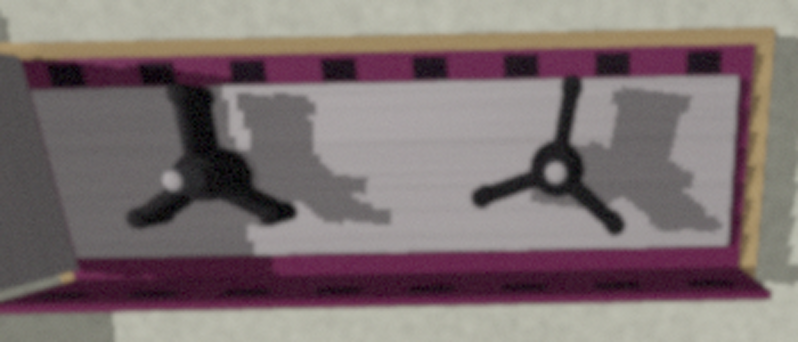

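```bash
python3 -m handwheel '[{"offset":[0.045,-0.0125,0.03],"spin":0,"grip":0},{"offset":[0.087,-0.0245,0.06],"spin":0,"grip":0},{"offset":[0.087,-0.0245,0.1],"spin":0,"grip":0},{"offset":[0.087,-0.0245,0.1],"spin":0,"grip":0},{"offset":[0.087,-0.0245,0.1],"spin":0,"grip":0}]'
python3 - <<'E'
from h import *
o=ctrl.get_obs(); print({k:np.round(o[k],4) for k in ('time_s','eef_pos','eef_rot','wrist_force')})
R=[]
for n in ('wrist','side'):
    p=cams.camera(n)
    x,y=(130,40) if n=='wrist' else (180,150)
    w,h=(260,220) if n=='wrist' else (110,100)
    c=cv2.resize(p['color'][y:y+h,x:x+w,::-1],(390,int(390*h/w))); R.append(cv2.copyMakeBorder(c,0,400-c.shape[0],0,5,0))
cv2.imwrite('pics/hov.png',np.hstack(R))
E
```

```text
time_s: 5.72
eef_pos: [0.5939, -0.0263, 0.2559]
eef_rot: [0.0, 0.996, 0.091, 0.0]
wrist_force: [-0.4, 0.4, 1.1]
opening: 0.0
{'time_s': np.float64(5.725), 'eef_pos': array([ 0.5939, -0.0263,  0.2559]), 'eef_rot': array([2.000e-04, 9.958e-01, 9.110e-02, 5.000e-04]), 'wrist_force': array([-0.3971,  0.4218,  1.14  ])}
```

View pics/hov.png

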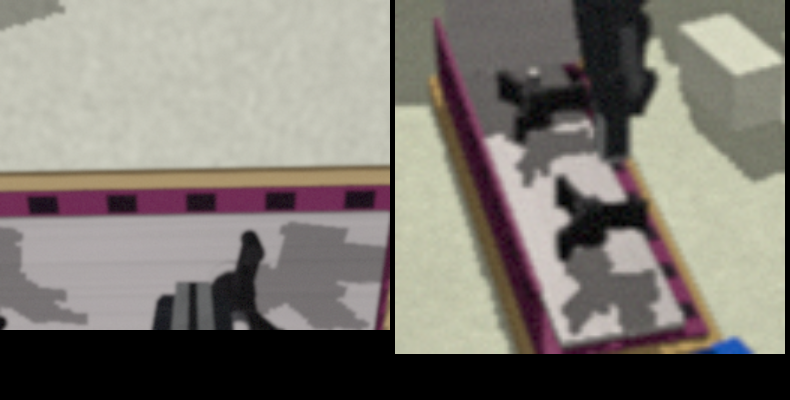

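```bash
python3 -m handwheel '[{"offset":[0,0,0.012],"spin":0,"grip":0},{"offset":[0,0,0.024],"spin":0,"grip":0},{"offset":[0,0,0.035],"spin":0,"grip":0},{"offset":[0,0,0.045],"spin":0,"grip":0},{"offset":[0,0,0.045],"spin":0,"grip":0}]'
python3 - <<'E'
from h import *
R=[]
for n in ('top','side'):
    p=cams.camera(n)
    x,y=(200,165) if n=='top' else (180,150)
    w,h=(110,100) 
    c=cv2.resize(p['color'][y:y+h,x:x+w,::-1],(390,int(390*h/w))); R.append(c)
cv2.imwrite('pics/ins.png',np.hstack(R))
# circle rows, tool frame offsets from now
o=ctrl.get_obs(); print(o['eef_pos'],o['wrist_force'])
from scipy.spatial.transform import Rotation as Ro
M=Ro.from_quat(o['eef_rot'],scalar_first=True).as_matrix()
c=np.array([.579,-.050]); p0=o['eef_pos'][:2]-c; print('r,ang',np.hypot(*p0),np.degrees(np.arctan2(p0[1],p0[0])))
for a in range(60,-320,-10):
    d=.027*np.array([np.cos(np.radians(a)),np.sin(np.radians(a))])-p0
    print(a,np.round((M[:2,:2].T@d)*1000,1).tolist())
E
```

```text
time_s: 6.45
eef_pos: [0.5931, -0.026, 0.2083]
eef_rot: [-0.0, 0.996, 0.091, -0.001]
wrist_force: [-0.6, 0.3, 0.6]
opening: -0.001
[ 0.59367227 -0.0261227   0.20954978] [-0.15831718 -0.4190236   0.13724024]
r,ang 0.028025002864717506 58.42985788308051
60 [-1.2, 0.3]
50 [2.1, 3.6]
40 [4.7, 7.5]
30 [6.7, 11.8]
20 [7.9, 16.3]
10 [8.2, 21.0]
0 [7.8, 25.7]
-10 [6.5, 30.3]
-20 [4.5, 34.5]
-30 [1.8, 38.3]
-40 [-1.6, 41.6]
-50 [-5.5, 44.3]
-60 [-9.7, 46.3]
-70 [-14.3, 47.4]
-80 [-19.0, 47.8]
-90 [-23.7, 47.4]
-100 [-28.2, 46.1]
-110 [-32.5, 44.1]
-120 [-36.3, 41.4]
-130 [-39.6, 38.0]
-140 [-42.3, 34.1]
-150 [-44.2, 29.8]
-160 [-45.4, 25.3]
-170 [-45.8, 20.6]
-180 [-45.3, 15.9]
-190 [-44.1, 11.4]
-200 [-42.0, 7.1]
-210 [-39.3, 3.3]
-220 [-36.0, -0.0]
-230 [-32.1, -2.7]
-240 [-27.8, -4.6]
-250 [-23.2, -5.8]
-260 [-18.5, -6.2]
-270 [-13.9, -5.7]
-280 [-9.3, -4.5]
-290 [-5.1, -2.5]
-300 [-1.2, 0.3]
-310 [2.1, 3.6]
```

View pics/ins.png

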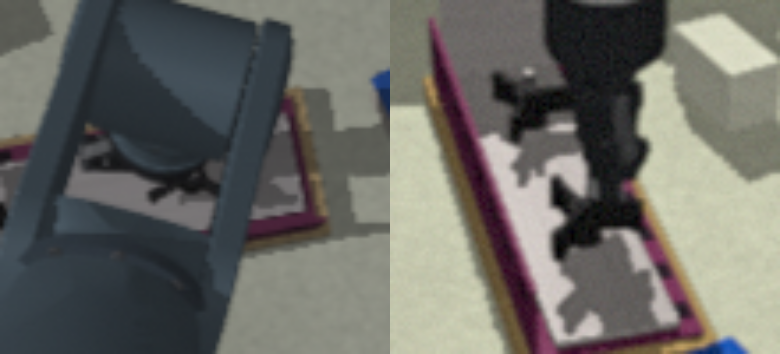

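```bash
python3 -m handwheel '[{"offset":[0.002,0.0035,0],"spin":0,"grip":0},{"offset":[0.0045,0.0075,0],"spin":0,"grip":0},{"offset":[0.0065,0.012,0],"spin":0,"grip":0},{"offset":[0.008,0.0165,0],"spin":0,"grip":0},{"offset":[0.008,0.021,0],"spin":0,"grip":0},{"offset":[0.008,0.0255,0],"spin":0,"grip":0},{"offset":[0.0065,0.030,0],"spin":0,"grip":0},{"offset":[0.0065,0.030,0],"spin":0,"grip":0}]'
python3 - <<'E'
from h import *
p=cams.camera('side'); q=cams.camera('wrist')
cv2.imwrite('pics/r1.png',np.hstack([cv2.resize(p['color'][150:250,180:290,::-1],(385,350)),cv2.resize(q['color'][90:270,150:350,::-1],(385,350))]))
o=ctrl.get_obs();print(o['eef_pos'],o['wrist_force'],o['torque'])
E
```

```text
time_s: 7.55
eef_pos: [0.6056, -0.0551, 0.2099]
eef_rot: [0.0, 0.996, 0.091, 0.0]
wrist_force: [-0.4, 0.8, 0.5]
opening: 0.001
[ 0.60554218 -0.05485395  0.20986004] [ 0.15047699  0.48016841 -1.05730961] [-0.04407995 -0.00670797 -0.01630627]
```

View pics/r1.png

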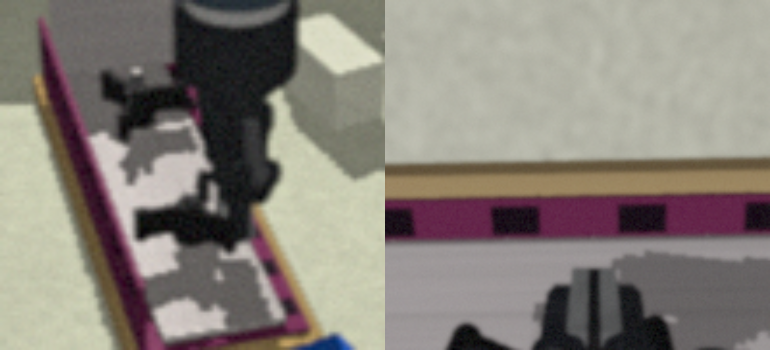

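```bash
python3 -m handwheel '[{"offset":[-0.002,0.0045,0],"spin":0,"grip":0},{"offset":[-0.0045,0.008,0],"spin":0,"grip":0},{"offset":[-0.008,0.0115,0],"spin":0,"grip":0},{"offset":[-0.012,0.014,0],"spin":0,"grip":0},{"offset":[-0.016,0.016,0],"spin":0,"grip":0},{"offset":[-0.021,0.0175,0],"spin":0,"grip":0},{"offset":[-0.0255,0.0175,0],"spin":0,"grip":0},{"offset":[-0.030,0.0175,0],"spin":0,"grip":0},{"offset":[-0.0345,0.016,0],"spin":0,"grip":0},{"offset":[-0.0345,0.016,0],"spin":0,"grip":0}]'
python3 - <<'E'
from h import *
p=cams.camera('side'); q=cams.camera('top')
cv2.imwrite('pics/r2.png',np.hstack([cv2.resize(p['color'][150:250,180:290,::-1],(385,350)),cv2.resize(q['color'][160:260,200:310,::-1],(385,350))]))
o=ctrl.get_obs();print(o['eef_pos'],o['wrist_force'],o['torque'])
E
```

```text
time_s: 8.9
eef_pos: [0.5739, -0.0765, 0.2097]
eef_rot: [0.0, 0.996, 0.091, -0.0]
wrist_force: [0.6, -0.7, 1.9]
opening: 0.0
[ 0.57407858 -0.07650474  0.20959226] [ 0.78456141 -1.25652888  0.83732558] [-0.16420961 -0.03998408  0.0153591 ]
```

View pics/r2.png

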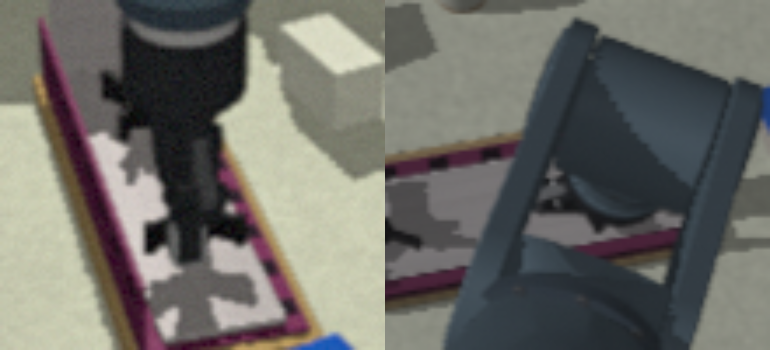

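```bash
python3 -m handwheel '[{"offset":[-0.0045,-0.002,0],"spin":0,"grip":0},{"offset":[-0.008,-0.0045,0],"spin":0,"grip":0},{"offset":[-0.0115,-0.008,0],"spin":0,"grip":0},{"offset":[-0.014,-0.012,0],"spin":0,"grip":0},{"offset":[-0.016,-0.016,0],"spin":0,"grip":0},{"offset":[-0.0175,-0.0205,0],"spin":0,"grip":0},{"offset":[-0.0175,-0.0205,0],"spin":0,"grip":0}]'
python3 - <<'E'
from h import *
p=cams.camera('side'); q=cams.camera('wrist')
cv2.imwrite('pics/r3.png',np.hstack([cv2.resize(p['color'][150:250,180:290,::-1],(385,350)),cv2.resize(q['color'][20:270,150:400,::-1],(385,350))]))
o=ctrl.get_obs();print(o['eef_pos'],o['wrist_force'],o['torque'])
E
```

```text
time_s: 9.88
eef_pos: [0.553, -0.0588, 0.2095]
eef_rot: [-0.0, 0.996, 0.091, -0.001]
wrist_force: [-0.5, -1.2, -0.2]
opening: 0.003
[ 0.55310757 -0.05902487  0.20940199] [-0.80400636  0.51783385 -0.56189351] [-0.08182819  0.10494858 -0.01737038]
```

View pics/r3.png

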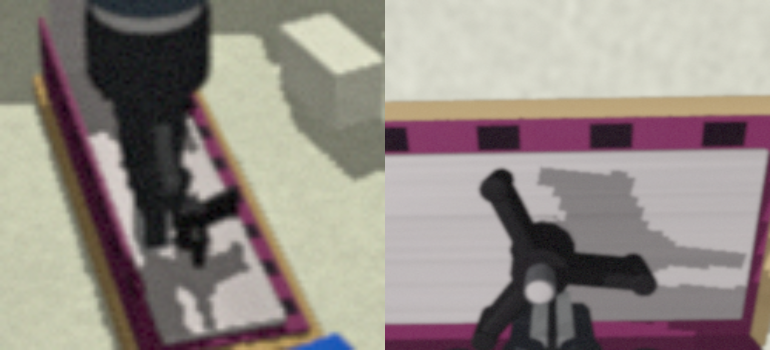

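```bash
python3 -m handwheel '[{"offset":[-0.0005,-0.0045,0],"spin":0,"grip":0},{"offset":[0,-0.0095,0],"spin":0,"grip":0},{"offset":[0.0015,-0.014,0],"spin":0,"grip":0},{"offset":[0.0035,-0.018,0],"spin":0,"grip":0},{"offset":[0.006,-0.022,0],"spin":0,"grip":0},{"offset":[0.0095,-0.0255,0],"spin":0,"grip":0},{"offset":[0.0135,-0.028,0],"spin":0,"grip":0},{"offset":[0.0175,-0.030,0],"spin":0,"grip":0},{"offset":[0.022,-0.031,0],"spin":0,"grip":0},{"offset":[0.022,-0.031,0],"spin":0,"grip":0}]'
python3 - <<'E'
from h import *
p=cams.camera('side'); q=cams.camera('wrist')
cv2.imwrite('pics/r4.png',np.hstack([cv2.resize(p['color'][150:250,180:290,::-1],(385,350)),cv2.resize(q['color'][20:270,150:400,::-1],(385,350))]))
o=ctrl.get_obs();print(o['eef_pos'],o['wrist_force'],o['torque'])
E
```

```text
time_s: 11.22
eef_pos: [0.5698, -0.0247, 0.2096]
eef_rot: [-0.0, 0.996, 0.091, 0.0]
wrist_force: [-0.7, -0.1, -1.8]
opening: 0.001
[ 0.56972688 -0.02476862  0.20972736] [ 0.10495854  0.37694265 -0.80628352] [ 0.11727972  0.15702018 -0.06435978]
```

View pics/r4.png

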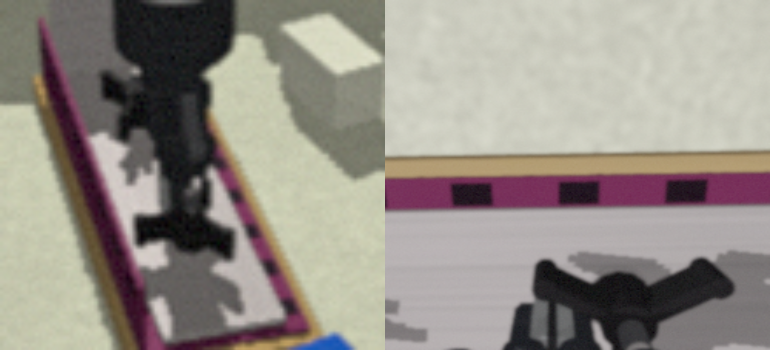

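```bash
python3 -m handwheel '[{"offset":[0.0045,-0.0005,0],"spin":0,"grip":0},{"offset":[0.0095,0,0],"spin":0,"grip":0},{"offset":[0.014,0.0015,0],"spin":0,"grip":0},{"offset":[0.018,0.0035,0],"spin":0,"grip":0},{"offset":[0.018,0.0035,0],"spin":0,"grip":0}]'
python3 - <<'E'
from h import *
p=cams.camera('side'); q=cams.camera('wrist')
cv2.imwrite('pics/r5.png',np.hstack([cv2.resize(p['color'][150:250,180:290,::-1],(385,350)),cv2.resize(q['color'][20:270,150:400,::-1],(385,350))]))
o=ctrl.get_obs();print(o['eef_pos'],o['wrist_force'],o['torque'])
E
```

```text
time_s: 11.95
eef_pos: [0.5885, -0.0252, 0.2099]
eef_rot: [0.0, 0.996, 0.091, 0.001]
wrist_force: [0.2, 1.8, -0.3]
opening: -0.0
[ 0.58839513 -0.02524155  0.21002084] [-0.77310647  1.32131864 -0.53954943] [ 0.16171124 -0.02483987 -0.00228864]
```

View pics/r5.png

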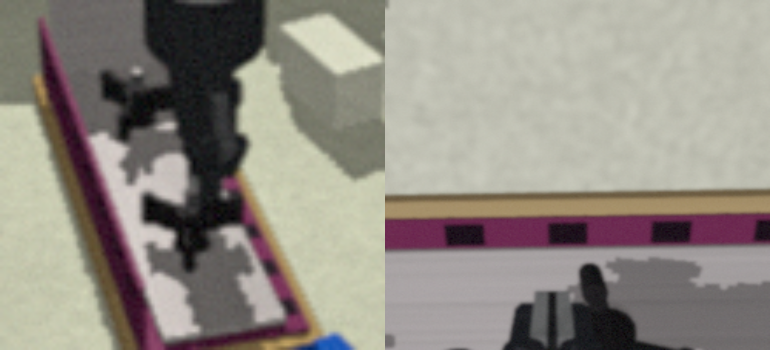

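```bash
python3 -m handwheel '[{"offset":[0.002,0.0015,0],"spin":0,"grip":0},{"offset":[0.004,0.003,0],"spin":0,"grip":0},{"offset":[0.0055,0.0045,0],"spin":0,"grip":0},{"offset":[0.0055,0.0045,0],"spin":0,"grip":0}]'
python3 -m handwheel '[{"offset":[0.0015,0.0015,0],"spin":0,"grip":0},{"offset":[0.003,0.0035,0],"spin":0,"grip":0},{"offset":[0.003,0.0035,0],"spin":0,"grip":0}]'
```

```text
time_s: 12.55
eef_pos: [0.5943, -0.0287, 0.2097]
eef_rot: [0.0, 0.996, 0.091, 0.0]
wrist_force: [-0.9, 0.4, 0.1]
opening: -0.0
time_s: 12.92
eef_pos: [0.5967, -0.0303, 0.2093]
eef_rot: [-0.002, 0.996, 0.091, -0.002]
wrist_force: [-6.9, 7.3, 3.4]
opening: -0.002
```

```bash
python3 - <<'E'
from h import *
p=cams.camera('side'); q=cams.camera('wrist')
cv2.imwrite('pics/r6.png',np.hstack([cv2.resize(p['color'][150:250,180:290,::-1],(385,350)),cv2.resize(q['color'][20:270,150:400,::-1],(385,350))]))
o=ctrl.get_obs();print(o['eef_pos'],o['wrist_force'],o['torque'])
E
```

```text
[ 0.59665637 -0.03026595  0.2092554 ] [-5.98551197  6.5277884   4.02981537] [ 1.01386332  1.03687251 -0.04127786]
```

View pics/r6.png

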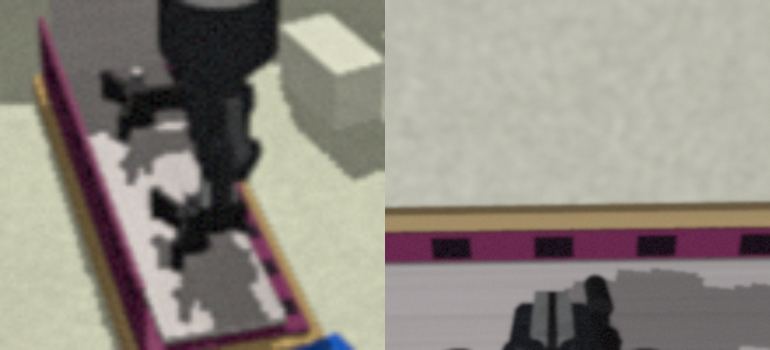

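```bash
python3 -m handwheel '[{"offset":[-0.002,-0.002,0],"spin":0,"grip":0},{"offset":[-0.004,-0.004,0],"spin":0,"grip":0},{"offset":[-0.004,-0.004,-0.02],"spin":0,"grip":0},{"offset":[-0.004,-0.004,-0.05],"spin":0,"grip":0},{"offset":[-0.02,0.004,-0.08],"spin":0,"grip":0},{"offset":[-0.06,0.015,-0.11],"spin":0,"grip":0},{"offset":[-0.09,0.021,-0.146],"spin":0,"grip":0},{"offset":[-0.09,0.021,-0.146],"spin":0,"grip":0},{"offset":[-0.09,0.021,-0.146],"spin":0,"grip":0}]'
python3 - <<'E'
from h import *
o=ctrl.get_obs();print(o['eef_pos'],o['wrist_force'])
q=cams.camera('wrist'); save(q,'w2');p=cams.camera('side');save(p,'s2')
cv2.imwrite('pics/w2c.png',cv2.resize(q['color'][40:190,10:360,::-1],None,fx=2.28,fy=2.28,interpolation=cv2.INTER_CUBIC))
cv2.imwrite('pics/s2c.png',cv2.resize(p['color'][140:250,170:300,::-1],None,fx=5,fy=5,interpolation=cv2.INTER_CUBIC))
E
```

```text
time_s: 14.15
eef_pos: [0.5132, -0.0687, 0.3566]
eef_rot: [0.0, 0.996, 0.091, 0.001]
wrist_force: [0.7, -0.5, -0.2]
opening: -0.003
[ 0.51320385 -0.06866567  0.3566347 ] [ 0.65862319 -0.47458525 -0.21306653]
```

View pics/w2c.png

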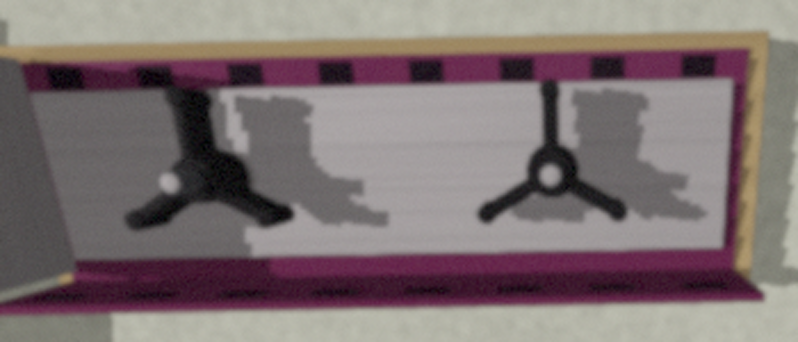

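View pics/s2c.png

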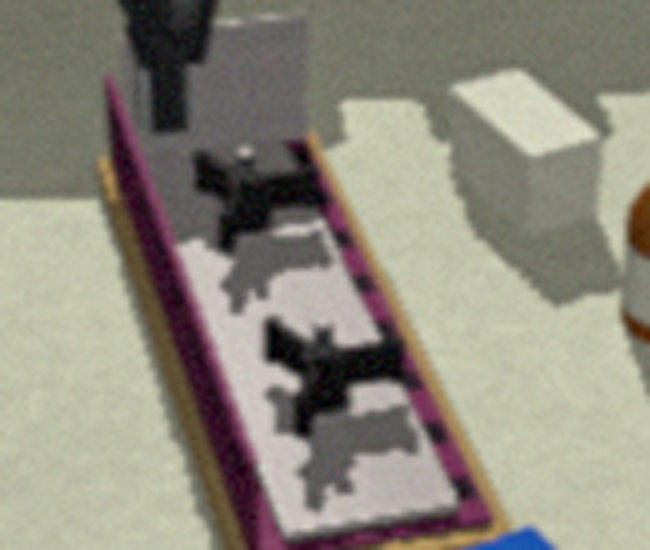

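```bash
python3 - <<'E'
from h import *
a=cv2.imread('pics/side0.png').astype(int);b=cv2.imread('pics/s2.png').astype(int)
d=np.abs(a-b).max(2)>60
for n,(x0,y0,x1,y1) in dict(syrup=(290,165,320,212),carton=(258,152,294,190),tub=(230,248,320,330)).items(): print(n,d[y0:y1,x0:x1].sum())
o=ctrl.get_obs(); print(o['time_s'],o['wrist_force'])
print(ctrl.hand_in())
E
```

```text
syrup 0
carton 0
tub 0
14.25 [ 0.15603664 -0.78993254 -0.22116617]
the job is handed in; nothing more can be done
None
```

The loose nut, the one on the stud at bracket y = -80 mm, is fully home by every check I made. I handed the job in at about 14 s.

**How it was done:** I closed the fingers, put the tips between two wings and pushed one wing clockwise around the stud. I did this in one pass of short moves rather than separate strokes, never squeezing the nut. It turned about 347 degrees, which matches the starting wing angle I measured.

**Force:** While the nut turned, the force readings stayed near 1–2 N. At the end it rose to about 11 N (roughly 0.25 N m) and the nut would not turn further. I then backed off and lifted clear.

**Last checks:**
- **Loose nut:** from above, one wing lines up with the bracket's +x axis to within about 1–2 degrees. From the side, it sits at about the same height as the tight nut, with a similar length of stud showing.
- **Tight nut:** it looks unchanged in the pictures before and after.
- **Bottle, carton and tub:** comparing the side pictures from before and after showed no changed pixels around them.

**What disagreed:**
- **Shadows:** the two nuts' shadows differ by what looks like a few degrees of rotation. I put that down to the nuts resting at slightly different angles, but did not confirm it.
- **Stud spacing:** my measurement came out at about 155 mm instead of 160 mm, because the far stud was blurred in the picture.
- **Final push:** I judged "fully home" from the one push that stalled and did not repeat it.

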